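# Stow the socket case and shut the display's gate bar

### The arm

A 6-joint arm with a two-finger parallel gripper is mounted at the origin on the work surface. World frame = base frame: x ahead of the robot, y to its left, z up, the work surface at z = 0. Lengths are in m, angles in rad, forces in N, time in s.
With the tool pointing down it reaches from about 0.3 to 0.95 m from the base axis. Payload 3.1 kg.
Tool frame: the origin (TCP) lies at the very end of the fingers, on their centre line; the grasp point (between the pads) lies 19 mm behind it; z points along the fingers, y is the line along which they close (so a half turn about z gives the same grasp; the last joint's range is limited). The gripper opens to 85 mm and grips with 20 to 120 N. Pads are 22 mm wide; open, the fingers measure 114 mm over their backs; the gripper's body (76 mm by 85 mm) begins 54 mm behind the grasp point. The pads swing forward as they close: fully open they stand 13 mm farther back than shut.
Start: joints at [-1.379, 0.308, 1.634, -0, 1.2, -0.07], TCP at [0.162, -0.604, 0.231] pointing down, gripper open.
Joint ranges: [-3.06, 3.06], [-0.79, 1.96], [0.05, 2.63], [-1.19, 4.34], [0.05, 2.64], [-2.94, 2.94]. Speed limits (rad/s): [2.79, 2.79, 3.14, 3.14, 3.14, 3.14].

### API

Orientations are given as a unit quaternion [x, y, z, w].
In Python, from cell import * gives the robot as it stands.
- The arm moves only by the tool arm_command, never from a script. Its argument "targets" is a list of rows, each an object with "delta_pos": the shift along the world's x, y, z in m, a list of three; "angular": the turn, a rotation vector about the world's x, y, z in degrees, a list of three; "fingers": the finger opening in m, from 0 to 0.0854. In form: [{"delta_pos": [dx, dy, dz], "angular": [ax, ay, az], "fingers": fingers}, ...]. A call has 1 to 12 rows; each row shifts and turns the commanded pose from where the row before left it; what a row does not reach is not made up. A row lasts 1/8 s, in which the tool goes at most 62.5 mm and 10.7 degrees, less where a joint would pass 70% of its speed; a pose out of reach is approached as far as the arm can. A call with a gripper value outside its range is refused whole. The fingers move at their own pace and stop on an object; "grip_force" is the grip in N (left out, the last holds). Time passes only in rows, so rows that do not move let the fingers close. It gives the time, the measured TCP pose, the force, the opening and the grip force at its end, in the units of the state.
- sense(): the state, without advancing time (a new reading comes with each control period).
- grab_frame(name): name is "scene" or "top" or "wrist"; returns a dict with "img" (400x640x3 uint8, red, green, blue), "depth" (400x640 float32, m along the optical axis (not along the pixel's ray), 0 where there is no reading), "camera_matrix" (3x3 intrinsics, pixels), "pose" (4x4, takes a point from camera to world coordinates). Camera axes: x right, y up, looking along -z (the intrinsics and any distortion apply to the point x, -y, -z); pixel columns grow to the right and rows downward; lengths in m; the calibration is good to about 2 mm. A picture is of the moment at which its call begins.
- finish_job(): hands the job in; it is judged then, once.
The state is a dict: "time_s": time; "q": joint angles; "qd": joint speeds; "joint_efforts": joint torques, N m; "tool_pos": TCP position; "eef_rot": TCP orientation; "wrist_force": force on the tool from outside, world axes, zero at the start; "wrist_torque": the same for the moment, N m; "finger_gap": opening from 0.0 (shut) to 1.0 (fully open); "finger_force": force on a finger pad.
Only numpy, scipy, OpenCV 4.12 (cv2) and the standard library are available. Lean on these libraries where they do the work, as an engineer would, in place of code of your own. Each camera call takes 0.05 s, during which the arm holds its last target. There are 200 camera calls.

### The job

Slide the red socket case fully home against the back of its bay in the display tray. Then push the free, yellow end of the gate bar round its pivot pin, across the front of the bays, against the spring buffer until the spring catch snaps in behind it and holds it when you let go. Push case and bar gently, never harder than about 20 N (the catch is set by hand, so feel for it), and leave the stock around them where it is.

Things in the scene. Friction and masses are not known exactly. Their poses are not given: they have to be found in the camera images.
- tray: Low aluminium tray fixed to the bench (z = 0, also the bays' floor). Origin: axis of the bar's pivot pin at bench level; x along the tray's front from pin to catch, y out of the bays to the side where the bar stands open. Pin with 30 mm washer, 33 mm high. Back fence: inner face at y = -120, 40 mm high. Dividers 35 mm high, y = -120 to -28; the case's bay: x = 98.5 to 211.5.
- bay_home (a point): Point of the tray where the case's centre is when fully home, back face on the fence: tray x = 155, y = -75, 22.5 mm above the bench. Axes as the tray's.
- catch_mark (a point): Fixed point of the tray at x = 250, y = 0, z = 10 mm. The catch (steel and blue block, 28 mm high, 222 to 325 mm from the pin) is set by hand about the pin, unmeasured, so that the shut bar's push point lies from 12 mm short (-y) of here to 32 mm out (+y). Red buffer and rigid stops 234 to 266 mm from the pin meet the bar's inner side; a sloped brass bolt, from 274 mm, snaps over its tip.
- bar_end (a point): Push point, half-way up, in the yellow end of the loose gate bar, 250 mm from the pin axis. Bar 24 wide, 20 high, 0.4 kg, on the bench; its tip is 30 mm farther. x along the bar from the pin, y to its outer side, the one to push. Starts 0.65 to 0.95 rad open. 1 to 5 N slide it, 5 to 11 N pass bolt and buffer; 3 mm after the snap it meets rigid stops and force rises steeply.
- buffer (a joint): Travel of the red spring buffer in m: 0 free, grows as the bar presses it in (about 5 N at 0.005); about 0.005 with the bar held shut by the catch, about 0.0085 at the rigid stops. It returns to 0 if the bar is not caught.
- case_mid (a point): Centre of the loose red socket case: 105 mm along x, 90 mm along y, 45 mm high, about 0.4 kg, on the bench in its bay with 4 mm of play each side, sticking out 40 to 65 mm from home. Axes about as the tray's; push on its +y face, towards -y. It takes 2 to 7 N to slide.
- carton_mid (a point): Centre of the loose carton in the other bay, 70 x 80 x 50 mm: leave alone.
- can: Spray can behind the tray, 50 mm across, 110 mm high, origin at the centre of its foot: leave alone.
- driver: Screwdriver lying behind the tray, about 200 mm long, lying along its x: leave alone.
- box: Small black box beyond the swing of the bar, 90 x 60 x 40 mm, origin at the centre of its underside: leave alone.
Not all that is in view belongs to the job. There is more than one size of the part that bears case_mid; the job needs the middle-sized.

How it is judged:
By the outcome, as a careful person would: the job done as asked, in the order asked, and still so for the second after the job is handed in, with the robot touching nothing.
It also fails if it takes over 72 s, if anything falls off the work surface, if the arm or the gripper's body presses on something with over 40 N, if the wrist force passes 120 N, or if a joint passes its speed limit or range.

## Working session

There is one attempt and no reset: what is moved stays moved. The work goes in short steps, Python scripts to look and compute and a tool call to move; the robot and the scene stay as the last step left them, time stands still between calls to the robot, and variables do not carry over. Pictures are saved under pics/ and viewed, at most 10 in all, crops included, and the job is handed in when it is done.

Besides the shell and the picture viewer there is one more tool, called after "Request:" in YAML: its name, and indented under it one key for each argument. arm_command: Moves the arm, as the interface text tells. Its arguments: {"type":"object","properties":{"targets":{"type":"array"},"grip_force":{"type":"number"}},"required":["targets"]}

```bash
mkdir -p pics
cat > h.py <<'E'
from cell import *
import numpy as np, cv2
def grab(n,f):
    d=grab_frame(n); cv2.imwrite(f'pics/{f}.png',d['img'][:,:,::-1]); np.savez(f'pics/{f}.npz',**d); return d
def P(d,u,v,z=None):
    K=d['camera_matrix'];T=d['pose']
    r=np.array([(u-K[0,2])/K[0,0],-(v-K[1,2])/K[1,1],-1.])
    R=T[:3,:3]@r
    s=d['depth'][int(v),int(u)] if z is None else (z-T[2,3])/R[2]
    return T[:3,3]+s*R
E
python3 - <<'E'
from h import *
for n in('top','scene'): d=grab(n,n+'0')
print(sense()); print(d.keys())
E
```

```text
{'time_s': 0.1, 'q': array([-1.37867868e+00,  3.08913608e-01,  1.63506160e+00,  9.93679148e-06,
        1.19970589e+00, -6.97297365e-02]), 'qd': array([ 0.00090461, -0.0002407 , -0.00284827, -0.00077606,  0.00234998,
       -0.00026159]), 'joint_efforts': array([-6.37939829e-04, -4.16408587e+01, -2.77644986e+01, -1.32689102e-04,
        4.00344361e-03, -1.19204154e-05]), 'tool_pos': array([ 0.16160638, -0.60297175,  0.2301635 ]), 'eef_rot': array([ 9.91441424e-01,  1.30548121e-01, -5.92405482e-05, -1.04255069e-03]), 'wrist_force': array([-0.67654687,  0.39644771,  0.06874438]), 'wrist_torque': array([ 0.01843162, -0.02991167,  0.03020726]), 'finger_force': 0.0, 'finger_gap': 0.9976051673155659}
dict_keys(['img', 'depth', 'camera_matrix', 'pose'])
```

View pics/top0.png

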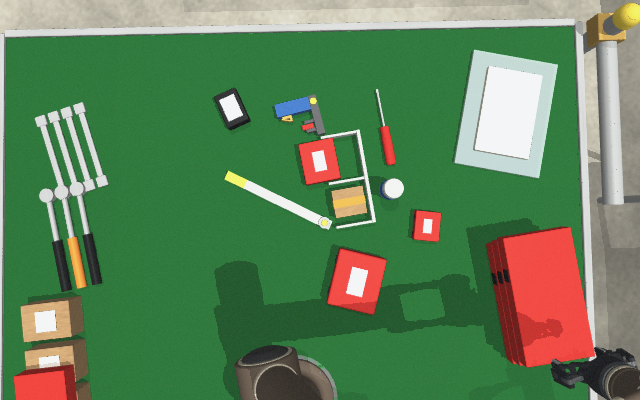

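View pics/scene0.png

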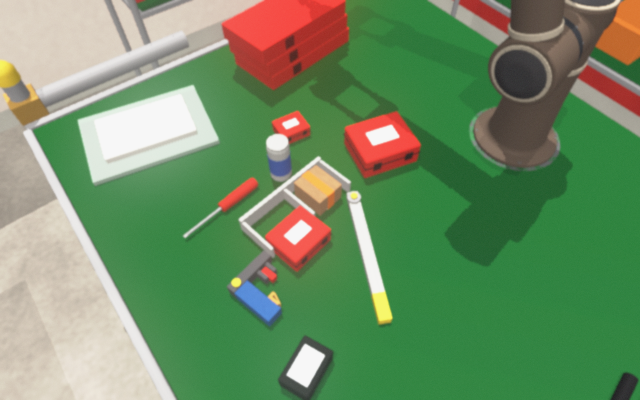

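Red cases in the top view: large one at (357,281), small one at (427,226), middle-sized one in the bay at (319,161). There is also a red stack at (540,295). My choice is (319,161). The pin is at (325,223), the yellow bar end at (235,180) and the catch at about (305,110). Next is a close crop.

Run:
```python
from h import *
d=np.load('pics/top0.npz')
c=d['img'][85:235,205:405,::-1]; cv2.imwrite('pics/c1.png',cv2.resize(c,None,fx=4,fy=4,interpolation=cv2.INTER_CUBIC))
for n,u,v in [('pin',325,223),('yel',235,180),('case',319,161),('large',357,281),('small',427,226),('bench',280,240)]: print(n,P(d,u,v).round(3))
```

```text
pin [ 0.445 -0.087  0.032]
yel [0.559 0.141 0.021]
case [ 0.601 -0.075  0.044]
large [ 0.303 -0.163  0.065]
small [ 0.433 -0.344  0.034]
bench [0.403 0.029 0.003]
```

View pics/c1.png

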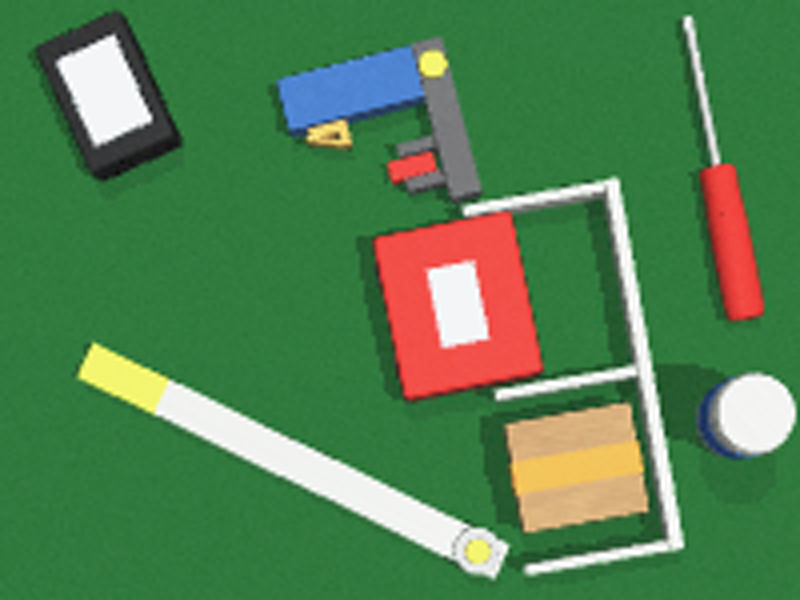

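Run:
```python
from h import *
d=np.load('pics/top0.npz')
q=lambda cx,cy,z:P(d,205+(cx-1.5)/4,85+(cy-1.5)/4,z)[:2]
pin=q(478,551,.033); f1=q(608,192,.04); f2=q(668,545,.04)
x=(f1-f2)/np.linalg.norm(f1-f2); yaw=np.arctan2(x[1],x[0]); y=np.array([-x[1],x[0]])
cc=[q(*c,.045) for c in [(375,238),(512,213),(543,372),(407,398)]]
e=cc[0]-cc[3]; print('yaw',yaw,'case yaw',np.arctan2(e[1],e[0]),np.linalg.norm(e),np.linalg.norm(cc[0]-cc[1]))
# average yaw
R=np.array([x,y]); t=lambda p:(R@(p-pin)*1000).round(1)
print('pin',pin,'fence',t(f1),t(f2)); m=np.mean(cc,0); print('case',m,t(m),[t(c) for c in cc])
print('case depth pt',P(d,205+460/4,85+300/4))
tip=(q(92,342,.02)+q(78,377,.02))/2; print('tip',tip,t(tip),np.linalg.norm(tip-pin),np.arctan2(*t(tip)[::-1]))
for n,c in dict(div1=(497,397,.035),div1b=(494,390,.035),div2=(463,207,.035),div2b=(466,215,.035),buf=(389,172,.02),buf1=(389,162,.02),buf2=(392,183,.02),stopa=(398,148,.02),stopb=(407,187,.02),bolt=(330,147,.02),boltl=(308,135,.02),blue1=(279,82,.028),blue2=(291,133,.028),cat=(432,63,.028),box=(108,95,.04),boxc=(180,142,.04),boxc2=(103,178,.04)).items(): print(n,q(*c),t(q(*c)),np.linalg.norm(q(*c)-pin).round(3))
print('home',pin+R.T@[.155,-.075])
```

```text
yaw 0.14671533977379628 case yaw 0.1806194688540061 0.10295749369377405 0.08774098257784846
pin [ 0.44680156 -0.08519344] fence [ 210.3 -118.3] [ -15.6 -118.3]
case [ 0.60161285 -0.07610766] [154.5 -13.6] [array([205. ,  31.8]), array([206.5, -56. ]), array([104.3, -58.6]), array([102.1,  28.3])]
case depth pt [ 0.60402176 -0.0775777   0.04341931]
tip [0.57341672 0.16451262] [161.8 228.5] 0.2799723474615899 0.9546572598465944
div1 [ 0.54384695 -0.09894839] [ 94.  -27.8] 0.098
div1b [ 0.54831416 -0.09713264] [ 98.7 -26.7] 0.102
div2 [ 0.66504016 -0.07958269] [216.7 -26.4] 0.218
div2b [ 0.65989879 -0.08139704] [211.4 -27.4] 0.213
buf [ 0.69071607 -0.03240996] [249.   16.6] 0.25
buf1 [ 0.69718593 -0.03251441] [255.4  15.5] 0.256
buf2 [ 0.68356634 -0.03422403] [241.7  15.8] 0.242
stopa [ 0.7061394  -0.03845151] [263.4   8.3] 0.264
stopb [ 0.68080052 -0.04382519] [237.5   6.7] 0.238
bolt [0.70760987 0.00530148] [271.2  51.4] 0.276
boltl [0.71565116 0.01935275] [281.2  64.1] 0.288
blue1 [0.74873205 0.03684731] [316.5  76.6] 0.326
blue2 [0.71569389 0.02961999] [282.8  74.3] 0.292
cat [ 0.7591288  -0.06137188] [312.5 -22.1] 0.313
box [0.73999016 0.14454486] [323.6 184.4] 0.372
boxc [0.70908571 0.09913698] [286.4 144. ] 0.321
boxc2 [0.68703326 0.14826393] [271.8 195.8] 0.335
home [ 0.61110055 -0.13672831]
```

The geometry agrees with what was given: pin to tip 280 mm, case about 105x90, fence at -118 to -120. The tray is turned about 0.15 rad. The case is about 61 mm out. I'll move above the front of the case with the fingers lined up along tray x.

Request:
arm_command:
  targets:
    - {"delta_pos": [0.036,0.05,0],"angular": [0,0,7],"fingers": 0.06}
    - {"delta_pos": [0.036,0.05,0],"angular": [0,0,7],"fingers": 0.06}
    - {"delta_pos": [0.036,0.05,0],"angular": [0,0,7],"fingers": 0.06}
    - {"delta_pos": [0.036,0.05,0],"angular": [0,0,7],"fingers": 0.06}
    - {"delta_pos": [0.036,0.05,0],"angular": [0,0,7],"fingers": 0.06}
    - {"delta_pos": [0.036,0.05,0],"angular": [0,0,7],"fingers": 0.06}
    - {"delta_pos": [0.036,0.05,0],"angular": [0,0,7],"fingers": 0.06}
    - {"delta_pos": [0.036,0.05,0],"angular": [0,0,7],"fingers": 0.06}
    - {"delta_pos": [0.036,0.05,0],"angular": [0,0,7],"fingers": 0.06}
    - {"delta_pos": [0.036,0.05,0],"angular": [0,0,7],"fingers": 0.06}
    - {"delta_pos": [0.036,0.05,0],"angular": [0,0,7],"fingers": 0.06}
    - {"delta_pos": [0.033,0.052,0],"angular": [0,0,6.5],"fingers": 0.06}

```text
time_s: 1.6
tool_pos: [0.5915, 0.0, 0.2308]
eef_rot: [0.651, 0.759, -0.0, -0.0]
wrist_force: [-0.5, -0.0, 0.4]
finger_gap: 0.698
finger_force: 0.0
```

Run:
```python
from h import *
grab('wrist','w1'); print(sense()['wrist_force'])
```

```text
[4.10254408 4.26067495 1.18095877]
```

View pics/w1.png

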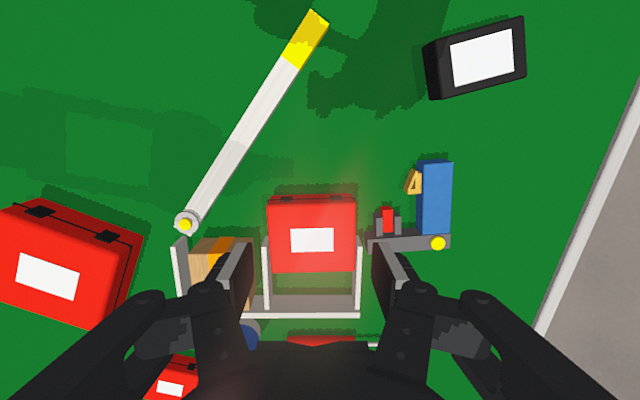

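The wrist view shows the red case with its front top edge from (267,205) to (356,203), the pin at (186,224), the red buffer tip at (388,207), the brass bolt at (413,182) and the fence along the row near 300.

Run:
```python
from h import *
d=np.load('pics/w1.npz')
print(d['pose'].round(3), sense()['wrist_force'])
pin=P(d,186,224,.033)[:2]
for n,c in dict(pin=(186,224,.033),cl=(267,206,.045),cr=(356,203,.045),cbl=(270,273,.045),cbr=(356,272,.045),buf=(388,208,.02),bolt=(406,192,.02),boltr=(420,170,.02),tip1=(311,10,.02),tip2=(329,21,.02),fl=(270,296,.04),fr=(360,294,.04)).items():
    p=P(d,*c)[:2]; print(n,p.round(4),P(d,*c[:2]).round(3),np.linalg.norm(p-pin).round(3))
```

```text
[[ 0.989 -0.144 -0.043  0.581]
 [ 0.151  0.948  0.281  0.072]
 [ 0.    -0.285  0.959  0.374]
 [ 0.     0.     0.     1.   ]] [4.10254408 4.26067495 1.18095877]
pin [ 0.4503 -0.0829] [ 0.45  -0.083  0.032] 0.0
cl [ 0.5462 -0.0411] [ 0.546 -0.041  0.045] 0.105
cr [ 0.6466 -0.0222] [ 0.656 -0.035  0.   ] 0.206
cbl [ 0.5592 -0.1268] [ 0.557 -0.15   0.007] 0.118
cbr [ 0.6637 -0.1095] [ 0.666 -0.115  0.036] 0.215
buf [ 0.6921 -0.0297] [ 0.694 -0.031  0.014] 0.248
bolt [ 0.7092 -0.0063] [ 0.71  -0.007  0.018] 0.27
boltr [0.7192 0.0228] [0.72  0.023 0.018] 0.289
tip1 [0.5654 0.1692] [0.565 0.169 0.02 ] 0.277
tip2 [0.5855 0.1621] [0.586 0.167 0.001] 0.28
fl [ 0.5626 -0.1629] [ 0.561 -0.179  0.017] 0.138
fr [ 0.6761 -0.1426] [ 0.687 -0.168  0.   ] 0.234
```

Request:
arm_command:
  targets:
    - {"delta_pos": [0,0,-0.035],"angular": [0,0,0],"fingers": 0.06}
    - {"delta_pos": [0,0,-0.045],"angular": [0,0,0],"fingers": 0.06}
    - {"delta_pos": [0,0,-0.045],"angular": [0,0,0],"fingers": 0.06}
    - {"delta_pos": [0,0,-0.04],"angular": [0,0,0],"fingers": 0.06}
    - {"delta_pos": [0,0,-0.03],"angular": [0,0,0],"fingers": 0.06}
    - {"delta_pos": [0,0,-0.02],"angular": [0,0,0],"fingers": 0.06}
    - {"delta_pos": [0,0,0],"angular": [0,0,0],"fingers": 0.06}
    - {"delta_pos": [0,0,0],"angular": [0,0,0],"fingers": 0.06}

```text
time_s: 2.65
tool_pos: [0.5919, -0.0019, 0.0174]
eef_rot: [0.653, 0.758, 0.001, 0.001]
wrist_force: [0.6, -0.0, 0.3]
finger_gap: 0.701
finger_force: 0.0
```

Request:
arm_command:
  targets:
    - {"delta_pos": [0,0,0],"angular": [0,0,0],"fingers": 0.06}
    - {"delta_pos": [0,0,0],"angular": [0,0,0],"fingers": 0.06}

```text
time_s: 2.9
tool_pos: [0.5917, -0.0018, 0.0175]
eef_rot: [0.653, 0.758, 0.001, 0.001]
wrist_force: [0.5, 0.2, -0.3]
finger_gap: 0.699
finger_force: 0.0
```

Request:
arm_command:
  targets:
    - {"delta_pos": [0.0008,-0.005,0],"angular": [0,0,0],"fingers": 0.06}
    - {"delta_pos": [0.0008,-0.005,0],"angular": [0,0,0],"fingers": 0.06}
    - {"delta_pos": [0.0008,-0.005,0],"angular": [0,0,0],"fingers": 0.06}
    - {"delta_pos": [0.0007,-0.004,0],"angular": [0,0,0],"fingers": 0.06}
    - {"delta_pos": [0.0006,-0.004,0],"angular": [0,0,0],"fingers": 0.06}
    - {"delta_pos": [0.0006,-0.004,0],"angular": [0,0,0],"fingers": 0.06}
    - {"delta_pos": [0.0006,-0.004,0],"angular": [0,0,0],"fingers": 0.06}
    - {"delta_pos": [0.0006,-0.004,0],"angular": [0,0,0],"fingers": 0.06}

```text
time_s: 3.9
tool_pos: [0.5961, -0.0368, 0.0162]
eef_rot: [0.653, 0.758, -0.0, -0.0]
wrist_force: [-1.1, 2.9, 0.7]
finger_gap: 0.705
finger_force: 1.4
```

Request:
arm_command:
  targets:
    - {"delta_pos": [0.0006,-0.004,0],"angular": [0,0,0],"fingers": 0.06}
    - {"delta_pos": [0.0006,-0.004,0],"angular": [0,0,0],"fingers": 0.06}
    - {"delta_pos": [0.0006,-0.004,0],"angular": [0,0,0],"fingers": 0.06}
    - {"delta_pos": [0.0006,-0.004,0],"angular": [0,0,0],"fingers": 0.06}
    - {"delta_pos": [0.0006,-0.004,0],"angular": [0,0,0],"fingers": 0.06}
    - {"delta_pos": [0.0006,-0.004,0],"angular": [0,0,0],"fingers": 0.06}

```text
time_s: 4.65
tool_pos: [0.5998, -0.061, 0.0162]
eef_rot: [0.653, 0.758, -0.0, -0.0]
wrist_force: [-0.8, 3.3, 0.2]
finger_gap: 0.703
finger_force: 1.4
```

Request:
arm_command:
  targets:
    - {"delta_pos": [0.0006,-0.004,0],"angular": [0,0,0],"fingers": 0.06}
    - {"delta_pos": [0.0005,-0.003,0],"angular": [0,0,0],"fingers": 0.06}

```text
time_s: 4.9
tool_pos: [0.6009, -0.068, 0.0162]
eef_rot: [0.653, 0.758, -0.0, -0.0]
wrist_force: [-0.1, 2.5, 0.4]
finger_gap: 0.701
finger_force: 1.4
```

Request:
arm_command:
  targets:
    - {"delta_pos": [0.0003,-0.002,0],"angular": [0,0,0],"fingers": 0.06}
    - {"delta_pos": [0.0003,-0.002,0],"angular": [0,0,0],"fingers": 0.06}
    - {"delta_pos": [0.0002,-0.001,0],"angular": [0,0,0],"fingers": 0.06}

```text
time_s: 5.28
tool_pos: [0.6017, -0.0728, 0.0162]
eef_rot: [0.653, 0.758, -0.0, -0.0]
wrist_force: [-0.7, 2.6, 0.8]
finger_gap: 0.703
finger_force: 1.4
```

Request:
arm_command:
  targets:
    - {"delta_pos": [0.0002,-0.001,0],"angular": [0,0,0],"fingers": 0.06}
    - {"delta_pos": [0.0001,-0.001,0],"angular": [0,0,0],"fingers": 0.06}

```text
time_s: 5.52
tool_pos: [0.602, -0.0747, 0.0163]
eef_rot: [0.653, 0.758, -0.0, 0.0]
wrist_force: [-1.5, 3.2, 0.5]
finger_gap: 0.704
finger_force: 1.3
```

Request:
arm_command:
  targets:
    - {"delta_pos": [0.0002,-0.001,0],"angular": [0,0,0],"fingers": 0.06}

```text
time_s: 5.65
tool_pos: [0.6022, -0.0757, 0.0163]
eef_rot: [0.653, 0.758, -0.0, -0.0]
wrist_force: [0.1, 1.9, 0.3]
finger_gap: 0.703
finger_force: 1.3
```

Request:
arm_command:
  targets:
    - {"delta_pos": [0.0001,-0.001,0],"angular": [0,0,0],"fingers": 0.06}

```text
time_s: 5.78
tool_pos: [0.6023, -0.0768, 0.0162]
eef_rot: [0.653, 0.758, -0.0, 0.0]
wrist_force: [-0.6, 2.8, 0.0]
finger_gap: 0.7
finger_force: 1.2
```

Request:
arm_command:
  targets:
    - {"delta_pos": [0.0001,-0.001,0],"angular": [0,0,0],"fingers": 0.06}

```text
time_s: 5.9
tool_pos: [0.6025, -0.0778, 0.0162]
eef_rot: [0.653, 0.758, -0.0, 0.0]
wrist_force: [-0.0, 2.8, 0.6]
finger_gap: 0.701
finger_force: 1.2
```

Request:
arm_command:
  targets:
    - {"delta_pos": [0.0002,-0.001,0],"angular": [0,0,0],"fingers": 0.06}

```text
time_s: 6.02
tool_pos: [0.6026, -0.0788, 0.0162]
eef_rot: [0.653, 0.758, -0.0, -0.0]
wrist_force: [-0.4, 2.7, 1.0]
finger_gap: 0.702
finger_force: 1.2
```

Request:
arm_command:
  targets:
    - {"delta_pos": [0.0001,-0.0007,0],"angular": [0,0,0],"fingers": 0.06}

```text
time_s: 6.15
tool_pos: [0.6027, -0.0793, 0.0162]
eef_rot: [0.653, 0.758, 0.0, -0.0]
wrist_force: [-0.8, 3.8, 1.0]
finger_gap: 0.707
finger_force: 2.1
```

Request:
arm_command:
  targets:
    - {"delta_pos": [0.0001,-0.0007,0],"angular": [0,0,0],"fingers": 0.06}

```text
time_s: 6.28
tool_pos: [0.6026, -0.0793, 0.0163]
eef_rot: [0.653, 0.758, 0.0, -0.001]
wrist_force: [-0.7, 6.0, 1.5]
finger_gap: 0.703
finger_force: 3.3
```

Request:
arm_command:
  targets:
    - {"delta_pos": [0.0001,-0.0006,0],"angular": [0,0,0],"fingers": 0.06}
    - {"delta_pos": [0,0,0],"angular": [0,0,0],"fingers": 0.06}

```text
time_s: 6.52
tool_pos: [0.6026, -0.0794, 0.0163]
eef_rot: [0.653, 0.758, 0.0, -0.001]
wrist_force: [-0.8, 6.8, 1.5]
finger_gap: 0.703
finger_force: 3.4
```

Request:
arm_command:
  targets:
    - {"delta_pos": [0.0001,-0.0006,0],"angular": [0,0,0],"fingers": 0.06}
    - {"delta_pos": [0,0,0],"angular": [0,0,0],"fingers": 0.06}

```text
time_s: 6.78
tool_pos: [0.6025, -0.0794, 0.0162]
eef_rot: [0.653, 0.758, 0.001, -0.001]
wrist_force: [-1.4, 7.6, 1.9]
finger_gap: 0.704
finger_force: 4.2
```

The case is home: the force rose at the expected point and the TCP is 11 mm in front of the face. I'll retract and go above the outer side of the bar with the fingers shut.

Request:
arm_command:
  targets:
    - {"delta_pos": [-0.0008,0.005,0],"angular": [0,0,0],"fingers": 0.06}
    - {"delta_pos": [-0.002,0.012,0],"angular": [0,0,0],"fingers": 0.06}
    - {"delta_pos": [-0.002,0.013,0.01],"angular": [0,0,0],"fingers": 0.06}
    - {"delta_pos": [0,0,0.045],"angular": [0,0,0],"fingers": 0.0}
    - {"delta_pos": [0,0,0.05],"angular": [0,0,0],"fingers": 0.0}
    - {"delta_pos": [-0.013,0.0345,0.03],"angular": [0,0,9],"fingers": 0.0}
    - {"delta_pos": [-0.013,0.0345,0],"angular": [0,0,9],"fingers": 0.0}
    - {"delta_pos": [-0.013,0.0345,0],"angular": [0,0,9],"fingers": 0.0}
    - {"delta_pos": [-0.013,0.0345,0],"angular": [0,0,9],"fingers": 0.0}
    - {"delta_pos": [-0.013,0.0345,0],"angular": [0,0,9],"fingers": 0.0}
    - {"delta_pos": [-0.013,0.0345,0],"angular": [0,0,9.4],"fingers": 0.0}
    - {"delta_pos": [0,0,0],"angular": [0,0,0],"fingers": 0.0}

```text
time_s: 8.28
tool_pos: [0.5191, 0.158, 0.1519]
eef_rot: [0.232, 0.973, 0.0, 0.0]
wrist_force: [0.6, -0.4, 0.1]
finger_gap: -0.002
finger_force: 0.0
```

Run:
```python
from h import *
d=grab('top','top1'); s=sense(); print(s['tool_pos'],s['eef_rot'],s['finger_gap'],s['wrist_force'])
c=d['img'][85:235,205:405,::-1]; cv2.imwrite('pics/c2.png',cv2.resize(c,None,fx=4,fy=4,interpolation=cv2.INTER_CUBIC))
```

```text
[0.51981233 0.15686549 0.15189456] [ 2.33442179e-01  9.72370539e-01 -2.88670026e-05  5.32285348e-04] 0.0017829005200098776 [ 0.80135977 -0.93826688 -0.13611433]
```

View pics/c2.png

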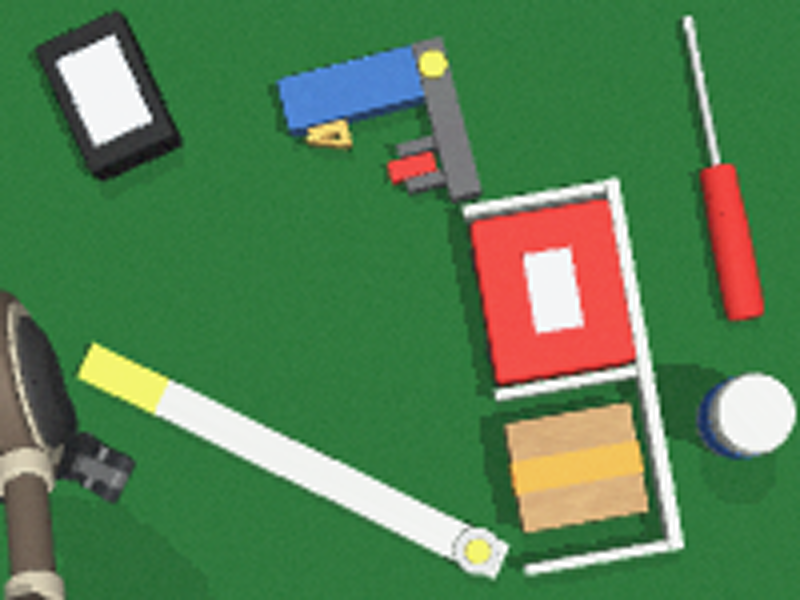

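The case is flush with the fence and centred at crop (553,290). The carton and the rest haven't moved, and the gripper is at (100,465), outside the bar. Next I descend and work out the arc.

Request:
arm_command:
  targets:
    - {"delta_pos": [0,0,-0.035],"angular": [0,0,0],"fingers": 0.0}
    - {"delta_pos": [0,0,-0.045],"angular": [0,0,0],"fingers": 0.0}
    - {"delta_pos": [0,0,-0.035],"angular": [0,0,0],"fingers": 0.0}
    - {"delta_pos": [0,0,-0.02],"angular": [0,0,0],"fingers": 0.0}
    - {"delta_pos": [0,0,-0.007],"angular": [0,0,0],"fingers": 0.0}
    - {"delta_pos": [0,0,0],"angular": [0,0,0],"fingers": 0.0}
    - {"delta_pos": [0.009,-0.0045,0],"angular": [0,0,0],"fingers": 0.0}
    - {"delta_pos": [0.0045,-0.002,0],"angular": [0,0,0],"fingers": 0.0}
    - {"delta_pos": [0,0,0],"angular": [0,0,0],"fingers": 0.0}

```text
time_s: 9.45
tool_pos: [0.5352, 0.1491, 0.0102]
eef_rot: [0.235, 0.972, 0.0, 0.001]
wrist_force: [-0.1, 0.8, 0.2]
finger_gap: 0.004
finger_force: 0.0
```

Run:
```python
from h import *
s=sense(); print(s['tool_pos'],s['eef_rot'],s['wrist_force'])
pin=np.array([.4485,-.084]); th=1.103-.035*np.arange(0,25)
p=np.array([pin+.247*np.array([np.cos(t),np.sin(t)])+.023*np.array([-np.sin(t),np.cos(t)]) for t in th])
for t,a,b in zip(th,p,np.vstack([np.diff(p,axis=0),[0,0]])): print(t.round(3),a.round(4),b.round(4))
```

```text
[0.5351652  0.14907386 0.01017148] [2.34599168e-01 9.72091600e-01 4.35244512e-04 9.80913281e-04] [-0.12631442  0.83515196  0.18398343]
1.103 [0.5393 0.1468] [ 0.008  -0.0033]
1.068 [0.5474 0.1435] [ 0.0079 -0.0036]
1.033 [0.5553 0.1399] [ 0.0078 -0.0039]
0.998 [0.563 0.136] [ 0.0076 -0.0041]
0.963 [0.5707 0.1319] [ 0.0075 -0.0044]
0.928 [0.5782 0.1275] [ 0.0073 -0.0047]
0.893 [0.5855 0.1228] [ 0.0072 -0.0049]
0.858 [0.5926 0.1179] [ 0.007  -0.0052]
0.823 [0.5996 0.1127] [ 0.0068 -0.0054]
0.788 [0.6064 0.1073] [ 0.0066 -0.0056]
0.753 [0.613  0.1017] [ 0.0064 -0.0059]
0.718 [0.6194 0.0958] [ 0.0062 -0.0061]
0.683 [0.6256 0.0897] [ 0.006  -0.0063]
0.648 [0.6315 0.0834] [ 0.0057 -0.0065]
0.613 [0.6373 0.0769] [ 0.0055 -0.0067]
0.578 [0.6428 0.0702] [ 0.0053 -0.0069]
0.543 [0.6481 0.0633] [ 0.005  -0.0071]
0.508 [0.6531 0.0562] [ 0.0048 -0.0072]
0.473 [0.6579 0.049 ] [ 0.0045 -0.0074]
0.438 [0.6624 0.0416] [ 0.0043 -0.0076]
0.403 [0.6667 0.034 ] [ 0.004  -0.0077]
0.368 [0.6707 0.0263] [ 0.0037 -0.0078]
0.333 [0.6744 0.0185] [ 0.0034 -0.008 ]
0.298 [0.6779 0.0105] [ 0.0032 -0.0081]
0.263 [0.681  0.0024] [0. 0.]
```

Request:
arm_command:
  targets:
    - {"delta_pos": [0.0021,-0.0011,0],"angular": [0,0,0],"fingers": 0}
    - {"delta_pos": [0.0021,-0.0011,0],"angular": [0,0,0],"fingers": 0}
    - {"delta_pos": [0.004,-0.0017,0],"angular": [0,0,-1],"fingers": 0}
    - {"delta_pos": [0.004,-0.0017,0],"angular": [0,0,-1],"fingers": 0}
    - {"delta_pos": [0.0079,-0.0036,0],"angular": [0,0,-2],"fingers": 0}
    - {"delta_pos": [0.0078,-0.0039,0],"angular": [0,0,-2],"fingers": 0}

```text
time_s: 10.2
tool_pos: [0.5625, 0.1357, 0.0091]
eef_rot: [0.286, 0.958, -0.0, 0.0]
wrist_force: [-0.6, -0.1, -0.5]
finger_gap: 0.001
finger_force: 0.6
```

Request:
arm_command:
  targets:
    - {"delta_pos": [0.0076,-0.0041,0],"angular": [0,0,-2],"fingers": 0}
    - {"delta_pos": [0.0075,-0.0044,0],"angular": [0,0,-2],"fingers": 0}
    - {"delta_pos": [0.0073,-0.0047,0],"angular": [0,0,-2],"fingers": 0}
    - {"delta_pos": [0.0072,-0.0049,0],"angular": [0,0,-2],"fingers": 0}
    - {"delta_pos": [0.007,-0.0052,0],"angular": [0,0,-2],"fingers": 0}
    - {"delta_pos": [0.0068,-0.0054,0],"angular": [0,0,-2],"fingers": 0}
    - {"delta_pos": [0.0066,-0.0056,0],"angular": [0,0,-2],"fingers": 0}

```text
time_s: 11.08
tool_pos: [0.6121, 0.1014, 0.0093]
eef_rot: [0.401, 0.916, 0.0, 0.0]
wrist_force: [-1.6, 1.0, -0.2]
finger_gap: -0.002
finger_force: 0.6
```

Request:
arm_command:
  targets:
    - {"delta_pos": [0.0064,-0.0059,0],"angular": [0,0,-2],"fingers": 0}
    - {"delta_pos": [0.0062,-0.0061,0],"angular": [0,0,-2],"fingers": 0}
    - {"delta_pos": [0.006,-0.0063,0],"angular": [0,0,-2],"fingers": 0}
    - {"delta_pos": [0.0057,-0.0065,0],"angular": [0,0,-2],"fingers": 0}
    - {"delta_pos": [0.0055,-0.0067,0],"angular": [0,0,-2],"fingers": 0}
    - {"delta_pos": [0.0053,-0.0069,0],"angular": [0,0,-2],"fingers": 0}
    - {"delta_pos": [0.005,-0.0071,0],"angular": [0,0,-2],"fingers": 0}
    - {"delta_pos": [0.0024,-0.0036,0],"angular": [0,0,-1],"fingers": 0}

```text
time_s: 12.08
tool_pos: [0.6546, 0.0521, 0.0094]
eef_rot: [0.517, 0.856, 0.0, 0.0]
wrist_force: [0.3, 2.0, 0.0]
finger_gap: 0.003
finger_force: 0.9
```

Run:
```python
from h import *
d=grab('top','top2'); w=grab('wrist','w2'); s=sense(); print(s['tool_pos'],s['eef_rot'],s['wrist_force'])
c=d['img'][85:235,205:405,::-1]; c=cv2.resize(c,None,fx=2,fy=2,interpolation=cv2.INTER_CUBIC)
W=w['img'][100:400,120:520,::-1]
cv2.imwrite('pics/c3.png',np.hstack([c,W]))
```

```text
[0.65467761 0.05197212 0.00944059] [ 5.16095931e-01  8.56530674e-01 -2.11935988e-05  4.39995376e-04] [ 0.58898424  0.41742213 -0.04889757]
```

View pics/c3.png

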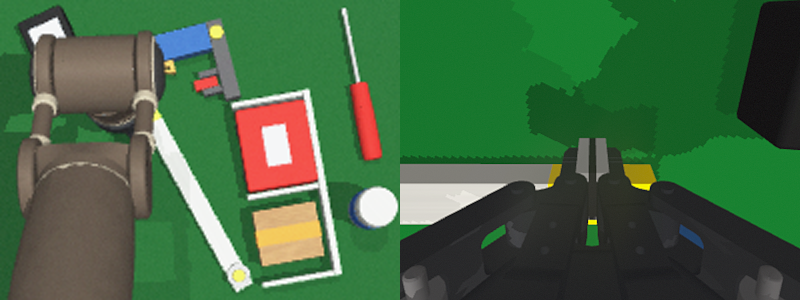

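The bar is following. The fingers sit squarely on the yellow end, and the bar is still short of the bolt and buffer.

Request:
arm_command:
  targets:
    - {"delta_pos": [0.0024,-0.0036,0],"angular": [0,0,-1],"fingers": 0}
    - {"delta_pos": [0.0023,-0.0037,0],"angular": [0,0,-1],"fingers": 0}
    - {"delta_pos": [0.0022,-0.0037,0],"angular": [0,0,-1],"fingers": 0}
    - {"delta_pos": [0.0021,-0.0038,0],"angular": [0,0,-1],"fingers": 0}
    - {"delta_pos": [0.0021,-0.0038,0],"angular": [0,0,-1],"fingers": 0}

```text
time_s: 12.8
tool_pos: [0.6655, 0.0339, 0.0094]
eef_rot: [0.553, 0.833, 0.0, 0.0]
wrist_force: [0.3, 1.5, 1.6]
finger_gap: 0.001
finger_force: 1.1
```

Request:
arm_command:
  targets:
    - {"delta_pos": [0.001,-0.0019,0],"angular": [0,0,-0.5],"fingers": 0}
    - {"delta_pos": [0.001,-0.0019,0],"angular": [0,0,-0.5],"fingers": 0}

```text
time_s: 13.05
tool_pos: [0.6674, 0.0303, 0.0094]
eef_rot: [0.56, 0.828, 0.0, 0.0]
wrist_force: [-0.9, 2.1, 1.2]
finger_gap: 0.003
finger_force: 1.2
```

Request:
arm_command:
  targets:
    - {"delta_pos": [0.001,-0.0019,0],"angular": [0,0,-0.5],"fingers": 0}
    - {"delta_pos": [0.001,-0.0019,0],"angular": [0,0,-0.5],"fingers": 0}

```text
time_s: 13.3
tool_pos: [0.6685, 0.0277, 0.0094]
eef_rot: [0.568, 0.823, 0.0, -0.001]
wrist_force: [-2.1, 5.3, 2.4]
finger_gap: 0.0
finger_force: 3.3
```

Request:
arm_command:
  targets:
    - {"delta_pos": [0.0009,-0.0019,0],"angular": [0,0,-0.5],"fingers": 0}
    - {"delta_pos": [0.0009,-0.0019,0],"angular": [0,0,-0.5],"fingers": 0}

```text
time_s: 13.55
tool_pos: [0.6699, 0.0243, 0.0094]
eef_rot: [0.575, 0.818, 0.0, -0.002]
wrist_force: [-2.4, 6.5, 3.3]
finger_gap: -0.006
finger_force: 3.5
```

Request:
arm_command:
  targets:
    - {"delta_pos": [0.0005,-0.001,0],"angular": [0,0,-0.25],"fingers": 0}
    - {"delta_pos": [0.0005,-0.001,0],"angular": [0,0,-0.25],"fingers": 0}

```text
time_s: 13.8
tool_pos: [0.6707, 0.0225, 0.0094]
eef_rot: [0.578, 0.816, 0.0, -0.002]
wrist_force: [-3.3, 6.6, 4.1]
finger_gap: -0.002
finger_force: 3.8
```

Request:
arm_command:
  targets:
    - {"delta_pos": [0.0005,-0.001,0],"angular": [0,0,-0.25],"fingers": 0}
    - {"delta_pos": [0.0005,-0.001,0],"angular": [0,0,-0.25],"fingers": 0}

```text
time_s: 14.05
tool_pos: [0.6716, 0.0207, 0.0094]
eef_rot: [0.582, 0.813, 0.0, -0.002]
wrist_force: [-3.5, 6.5, 3.9]
finger_gap: -0.001
finger_force: 3.9
```

Request:
arm_command:
  targets:
    - {"delta_pos": [0.0005,-0.001,0],"angular": [0,0,-0.25],"fingers": 0}
    - {"delta_pos": [0.0004,-0.001,0],"angular": [0,0,-0.25],"fingers": 0}

```text
time_s: 14.3
tool_pos: [0.6728, 0.0177, 0.0093]
eef_rot: [0.585, 0.811, -0.0, -0.001]
wrist_force: [-3.4, 4.7, 3.0]
finger_gap: -0.001
finger_force: 2.7
```

Request:
arm_command:
  targets:
    - {"delta_pos": [0.0004,-0.001,0],"angular": [0,0,-0.25],"fingers": 0}
    - {"delta_pos": [0.0004,-0.001,0],"angular": [0,0,-0.25],"fingers": 0}

```text
time_s: 14.55
tool_pos: [0.6736, 0.0157, 0.0093]
eef_rot: [0.589, 0.808, -0.0, -0.001]
wrist_force: [-2.9, 3.9, 2.6]
finger_gap: -0.001
finger_force: 2.5
```

Request:
arm_command:
  targets:
    - {"delta_pos": [0.0004,-0.001,0],"angular": [0,0,-0.25],"fingers": 0}
    - {"delta_pos": [0.0004,-0.001,0],"angular": [0,0,-0.25],"fingers": 0}

```text
time_s: 14.8
tool_pos: [0.6745, 0.0136, 0.0093]
eef_rot: [0.592, 0.806, -0.0, -0.001]
wrist_force: [-1.7, 4.2, 3.3]
finger_gap: -0.0
finger_force: 2.5
```

Request:
arm_command:
  targets:
    - {"delta_pos": [0.0004,-0.001,0],"angular": [0,0,-0.25],"fingers": 0}
    - {"delta_pos": [0.0004,-0.001,0],"angular": [0,0,-0.25],"fingers": 0}

```text
time_s: 15.05
tool_pos: [0.6752, 0.0116, 0.0093]
eef_rot: [0.596, 0.803, -0.0, -0.001]
wrist_force: [-2.3, 4.1, 3.3]
finger_gap: 0.0
finger_force: 2.6
```

Request:
arm_command:
  targets:
    - {"delta_pos": [0.0004,-0.001,0],"angular": [0,0,-0.25],"fingers": 0}
    - {"delta_pos": [0.0004,-0.001,0],"angular": [0,0,-0.25],"fingers": 0}

```text
time_s: 15.3
tool_pos: [0.676, 0.0096, 0.0093]
eef_rot: [0.599, 0.801, -0.0, -0.001]
wrist_force: [-2.3, 4.6, 3.5]
finger_gap: 0.002
finger_force: 2.6
```

Request:
arm_command:
  targets:
    - {"delta_pos": [0.0004,-0.001,0],"angular": [0,0,-0.25],"fingers": 0}
    - {"delta_pos": [0.0004,-0.001,0],"angular": [0,0,-0.25],"fingers": 0}

```text
time_s: 15.55
tool_pos: [0.6768, 0.0077, 0.0093]
eef_rot: [0.603, 0.798, -0.0, -0.002]
wrist_force: [-3.1, 4.7, 3.7]
finger_gap: 0.001
finger_force: 2.6
```

Request:
arm_command:
  targets:
    - {"delta_pos": [0.0004,-0.001,0],"angular": [0,0,-0.25],"fingers": 0}
    - {"delta_pos": [0.0004,-0.001,0],"angular": [0,0,-0.25],"fingers": 0}

```text
time_s: 15.8
tool_pos: [0.6775, 0.0057, 0.0093]
eef_rot: [0.606, 0.795, -0.0, -0.002]
wrist_force: [-2.7, 5.1, 3.5]
finger_gap: -0.001
finger_force: 2.6
```

Request:
arm_command:
  targets:
    - {"delta_pos": [0.0004,-0.001,0],"angular": [0,0,-0.25],"fingers": 0}

```text
time_s: 15.92
tool_pos: [0.6779, 0.0047, 0.0093]
eef_rot: [0.608, 0.794, -0.0, -0.002]
wrist_force: [-4.7, 4.3, 4.3]
finger_gap: -0.005
finger_force: 2.7
```

Request:
arm_command:
  targets:
    - {"delta_pos": [0.0004,-0.001,0],"angular": [0,0,-0.25],"fingers": 0}

```text
time_s: 16.05
tool_pos: [0.6783, 0.0037, 0.0093]
eef_rot: [0.61, 0.793, -0.0, -0.002]
wrist_force: [-3.0, 4.6, 3.7]
finger_gap: 0.0
finger_force: 2.7
```

Request:
arm_command:
  targets:
    - {"delta_pos": [0.0003,-0.001,0],"angular": [0,0,-0.25],"fingers": 0}

```text
time_s: 16.18
tool_pos: [0.6787, 0.0027, 0.0093]
eef_rot: [0.611, 0.791, -0.0, -0.002]
wrist_force: [-3.3, 4.9, 3.5]
finger_gap: -0.001
finger_force: 2.6
```

Request:
arm_command:
  targets:
    - {"delta_pos": [0.0003,-0.001,0],"angular": [0,0,-0.25],"fingers": 0}

```text
time_s: 16.3
tool_pos: [0.679, 0.0017, 0.0093]
eef_rot: [0.613, 0.79, -0.0, -0.001]
wrist_force: [-2.8, 4.4, 3.4]
finger_gap: 0.002
finger_force: 2.6
```

Request:
arm_command:
  targets:
    - {"delta_pos": [0.0003,-0.001,0],"angular": [0,0,-0.25],"fingers": 0}

```text
time_s: 16.42
tool_pos: [0.6794, 0.0008, 0.0093]
eef_rot: [0.615, 0.789, -0.0, -0.001]
wrist_force: [-3.1, 6.2, 3.6]
finger_gap: -0.004
finger_force: 3.5
```

Request:
arm_command:
  targets:
    - {"delta_pos": [0.0003,-0.001,0],"angular": [0,0,-0.25],"fingers": 0}

```text
time_s: 16.55
tool_pos: [0.6795, 0.0006, 0.0093]
eef_rot: [0.617, 0.787, 0.0, -0.002]
wrist_force: [-3.0, 8.3, 4.3]
finger_gap: 0.002
finger_force: 4.1
```

Request:
arm_command:
  targets:
    - {"delta_pos": [0.0003,-0.001,0],"angular": [0,0,-0.25],"fingers": 0}

```text
time_s: 16.68
tool_pos: [0.6797, -0.0001, 0.0093]
eef_rot: [0.619, 0.786, 0.0, -0.002]
wrist_force: [-3.0, 7.7, 3.7]
finger_gap: 0.002
finger_force: 4.3
```

Request:
arm_command:
  targets:
    - {"delta_pos": [0.0003,-0.001,0],"angular": [0,0,-0.25],"fingers": 0}

```text
time_s: 16.8
tool_pos: [0.68, -0.0008, 0.0093]
eef_rot: [0.62, 0.784, 0.0, -0.002]
wrist_force: [-2.8, 8.5, 4.0]
finger_gap: 0.003
finger_force: 4.4
```

Request:
arm_command:
  targets:
    - {"delta_pos": [0.0003,-0.001,0],"angular": [0,0,-0.25],"fingers": 0}

```text
time_s: 16.92
tool_pos: [0.6804, -0.0016, 0.0093]
eef_rot: [0.622, 0.783, 0.001, -0.002]
wrist_force: [-3.1, 7.9, 4.2]
finger_gap: -0.001
finger_force: 4.6
```

Request:
arm_command:
  targets:
    - {"delta_pos": [0.0002,-0.0007,0],"angular": [0,0,-0.2],"fingers": 0}

```text
time_s: 17.05
tool_pos: [0.6806, -0.0022, 0.0093]
eef_rot: [0.623, 0.782, 0.001, -0.002]
wrist_force: [-2.7, 9.0, 3.0]
finger_gap: 0.001
finger_force: 4.7
```

Request:
arm_command:
  targets:
    - {"delta_pos": [0.0002,-0.0007,0],"angular": [0,0,-0.2],"fingers": 0}

```text
time_s: 17.18
tool_pos: [0.6808, -0.0027, 0.0093]
eef_rot: [0.625, 0.781, 0.001, -0.002]
wrist_force: [-3.4, 9.4, 3.9]
finger_gap: 0.0
finger_force: 4.9
```

Request:
arm_command:
  targets:
    - {"delta_pos": [0.0002,-0.0007,0],"angular": [0,0,-0.2],"fingers": 0}

```text
time_s: 17.3
tool_pos: [0.681, -0.0033, 0.0093]
eef_rot: [0.626, 0.78, 0.001, -0.002]
wrist_force: [-2.0, 9.5, 4.7]
finger_gap: 0.001
finger_force: 5.1
```

Request:
arm_command:
  targets:
    - {"delta_pos": [0.0002,-0.0007,0],"angular": [0,0,-0.2],"fingers": 0}

```text
time_s: 17.42
tool_pos: [0.6813, -0.004, 0.0093]
eef_rot: [0.627, 0.779, 0.001, -0.002]
wrist_force: [-2.2, 8.7, 3.0]
finger_gap: 0.0
finger_force: 4.2
```

Request:
arm_command:
  targets:
    - {"delta_pos": [0.0002,-0.0007,0],"angular": [0,0,-0.2],"fingers": 0}

```text
time_s: 17.55
tool_pos: [0.6817, -0.0051, 0.0093]
eef_rot: [0.629, 0.778, 0.001, -0.002]
wrist_force: [-2.7, 9.0, 3.2]
finger_gap: 0.001
finger_force: 4.5
```

Request:
arm_command:
  targets:
    - {"delta_pos": [0.0002,-0.0007,0],"angular": [0,0,-0.2],"fingers": 0}

```text
time_s: 17.68
tool_pos: [0.682, -0.0057, 0.0093]
eef_rot: [0.63, 0.777, 0.001, -0.002]
wrist_force: [-2.0, 7.9, 3.4]
finger_gap: -0.002
finger_force: 4.6
```

The finger force fell from 5.1 to 4.2 at y≈-0.004, which looks like the snap. One small step more, then I'll ease off along the normal and watch.

Request:
arm_command:
  targets:
    - {"delta_pos": [0.0002,-0.0007,0],"angular": [0,0,0],"fingers": 0}
    - {"delta_pos": [0,0,0],"angular": [0,0,0],"fingers": 0}

```text
time_s: 17.92
tool_pos: [0.6822, -0.0063, 0.0093]
eef_rot: [0.63, 0.777, 0.001, -0.002]
wrist_force: [-1.4, 9.7, 3.7]
finger_gap: -0.004
finger_force: 4.6
```

Request:
arm_command:
  targets:
    - {"delta_pos": [-0.0004,0.0015,0],"angular": [0,0,0],"fingers": 0}
    - {"delta_pos": [-0.0004,0.0015,0],"angular": [0,0,0],"fingers": 0}

```text
time_s: 18.18
tool_pos: [0.682, -0.0057, 0.0093]
eef_rot: [0.63, 0.777, -0.0, -0.0]
wrist_force: [-1.2, 2.3, 2.0]
finger_gap: 0.003
finger_force: 1.6
```

Request:
arm_command:
  targets:
    - {"delta_pos": [-0.0004,0.0015,0],"angular": [0,0,0],"fingers": 0}
    - {"delta_pos": [-0.0004,0.0015,0],"angular": [0,0,0],"fingers": 0}

```text
time_s: 18.42
tool_pos: [0.6813, -0.0037, 0.0092]
eef_rot: [0.63, 0.777, -0.0, 0.0]
wrist_force: [0.1, 0.3, -0.2]
finger_gap: -0.002
finger_force: 0.2
```

Request:
arm_command:
  targets:
    - {"delta_pos": [-0.002,0.008,0],"angular": [0,0,0],"fingers": 0}
    - {"delta_pos": [-0.004,0.016,0],"angular": [0,0,0],"fingers": 0}
    - {"delta_pos": [-0.004,0.016,0.01],"angular": [0,0,0],"fingers": 0}
    - {"delta_pos": [0,0,0.05],"angular": [0,0,0],"fingers": 0}
    - {"delta_pos": [0,0,0.06],"angular": [0,0,0],"fingers": 0}
    - {"delta_pos": [-0.03,0.03,0.03],"angular": [0,0,0],"fingers": 0}
    - {"delta_pos": [-0.04,0.04,0],"angular": [0,0,0],"fingers": 0}
    - {"delta_pos": [-0.04,0.04,0],"angular": [0,0,0],"fingers": 0}
    - {"delta_pos": [-0.04,0.04,0],"angular": [0,0,0],"fingers": 0}
    - {"delta_pos": [-0.02,0.03,0],"angular": [0,0,0],"fingers": 0}
    - {"delta_pos": [0,0,0],"angular": [0,0,0],"fingers": 0}
    - {"delta_pos": [0,0,0],"angular": [0,0,0],"fingers": 0}

```text
time_s: 19.92
tool_pos: [0.5018, 0.2171, 0.16]
eef_rot: [0.629, 0.777, 0.0, 0.001]
wrist_force: [0.4, 0.4, 0.5]
finger_gap: -0.001
finger_force: 0.0
```

Run:
```python
from h import *
d=grab('top','top3'); s=sense(); print(s['time_s'],s['tool_pos'])
c=d['img'][85:235,205:405,::-1]; cv2.imwrite('pics/c4.png',cv2.resize(c,None,fx=4,fy=4,interpolation=cv2.INTER_CUBIC))
```

```text
19.975 [0.50214517 0.21663177 0.15981722]
```

View pics/c4.png

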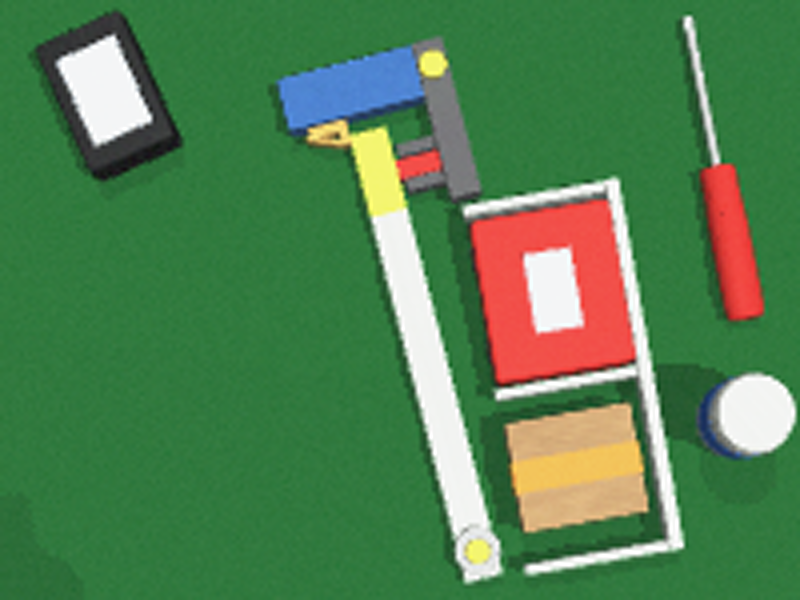

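The picture shows the bar at (375,170) behind the brass bolt at (330,135), with the buffer pressed in. The case is home at (553,290) and everything else is where it was.

```bash
python3 -c "
from cell import *
print(finish_job())"
```

```text
the job is handed in; nothing more can be done
None
```

The red case is home against the fence and the gate bar is shut behind the spring catch, still held after I let go; I read no push above about 11 N, nothing else appears to have moved, and the job was handed in at about 20 s.

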